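# Right the fallen bottle and restart the feed lane

## Robot

A 6-joint arm with a two-finger parallel gripper is mounted at the origin on the work surface. World frame = base frame: x ahead of the robot, y to its left, z up, the work surface at z = 0. Lengths are in m, angles in degrees, forces in N, time in s.
With the tool pointing down it reaches from about 0.4 to 0.825 m from the base axis. Payload 7 kg.
Tool frame: the origin (TCP) lies between the finger pads; the fingertips stand ctrl.nose_length ahead of it and the grasp point (between the pads) lies 2 mm behind it (ctrl.nose_length is the distance from the TCP to the fingertips, in m); z points along the fingers, y is the line along which they close (so a half turn about z gives the same grasp; the last joint's range is limited). The gripper opens to 88 mm and grips with 3 to 60 N. Pads are 19 mm wide; open, the fingers measure 130 mm over their backs; the gripper's body (78 mm by 193 mm) begins 47 mm behind the grasp point.
Start: joints at [93.627, 20.546, 0.682, 0, -70.136, -16.507], TCP at [0.15, 0.658, 0.244] pointing down, gripper open.
Joint ranges: [-176.03, 176.03], [-82.01, 121.73], [-58.28, 71.71], [-173.87, 95.51], [-174.79, -0.11], [-173.66, 173.66]. Speed limits (degrees/s): [136.94, 136.94, 172.46, 180, 180, 180].

## Interface

Orientations are given as [roll, pitch, yaw] about the fixed x, y, z axes, in that order (R = Rz(yaw) Ry(pitch) Rx(roll)).
In Python, from plant import ctrl gives the robot as it stands.
- The arm moves only by the tool apply_moves, never from a script. Its argument "commands" is a list of rows, each a list of 3 entries, a list of its own where there are three numbers: the shift along the world's x, y, z in cm, then the turn about the world's z in rad, then the closure, from 0 (fully open) to 1 (shut). In form: [[[x, y, z], turn, jaw], ...]. A call has 1 to 20 rows; each row is the pose to reach, as a shift and turn from the pose commanded when the call began; what a row does not reach only later rows make up. A row lasts 1/12 s, in which the tool goes at most 41.7 mm and 7.16 degrees, less where a joint would pass 70% of its speed; a pose out of reach is approached as far as the arm can. A call with a gripper value outside its range is refused whole. The fingers move at their own pace and stop on an object; the grip force is fixed at half the most. Time passes only in rows, so rows that repeat a pose let the fingers close. It gives the time, the measured TCP pose, the force, the opening and the grip force at its end, in the units of the state.
- ctrl.get_obs(): the state, without advancing time (a new reading comes with each control period).
- ctrl.snapshot(name): name is "scene" or "top"; returns a dict with "img" (480x640x3 uint8, red, green, blue), "fx", "fy", "cx", "cy" (pixels), "T" (4x4, takes a point from camera to world coordinates). Camera axes: x right, y up, looking along -z (the intrinsics and any distortion apply to the point x, -y, -z); pixel columns grow to the right and rows downward; lengths in m; the calibration is good to about 2 mm. A picture is of the moment at which its call begins. There is no depth.
- ctrl.close_job(): hands the job in; it is judged then, once.
Trained networks look in a picture, given as the dict that the camera call returned (one of the last four; its "shot" number tells which), for a name from the list of things; names that differ only in an ending like _2 or _b are one class to them, and where a whole thing is asked for, a point or a joint stands for the part that bears it (a point fixed in the world has none). Each returns a list of dicts, best first, with "score" (0 to 1); they miss things now and then, are a little off and sometimes report something else, mostly with a low value. They report only what shows in the picture. A call takes as long as a camera call. They do not tell look-alikes from the thing itself.
- ctrl.search_frame(picture, target): "at" ([column, row] in pixels, amid what is visible of it).
- ctrl.spot_point(picture, target): "at" ([column, row] in pixels: a listed point, or the origin of a listed thing).
The state is a dict: "clock": time; "joint_pos": joint angles; "qvel": joint speeds; "tau": joint torques, N m; "tool_pos": TCP position; "orientation": TCP orientation; "force": force on the tool from outside, world axes, zero at the start; "moment": the same for the moment, N m; "opening": finger opening in m; "gripper_force": force on a finger pad.
Only numpy, scipy, OpenCV 4.12 (cv2) and the standard library are available. Lean on these libraries where they do the work, as an engineer would, in place of code of your own. Each camera call takes 0.05 s, during which the arm holds its last target. There are 200 camera calls.

## Task

A bottle has fallen over in the bottle-feed lane: stand it upright, cap up, inside the yellow square marked on the belt and let go of it. Then restart the feed by turning the selector knob on the control unit until its white pointer clicks in at the green mark. Do not disturb the other bottles, the jar or the beaker.

Things in the scene. Friction and masses are not known exactly. Their poses are not given: they have to be found in the camera images.
- fallen_center (a point): The fallen bottle: white plastic, square section 42 x 42 mm for the lower 92 mm, then a round orange cap 32 mm across; 120 mm tall in all, about 0.11 to 0.22 kg. The point is on its axis, half-way (60 mm) between base and cap top; z points from base to cap, x and y square to the flat sides. At the start it lies on a flat side on the belt, roughly along the lane, cap towards the left bottle.
- spot (a point): Centre of the yellow square outline on the belt (inner side 76 mm), at belt height, 36 mm above the table. Axes are the lane's: y along the lane towards the left bottle, x across it, z up. The lane is fixed, 150 mm wide and 580 mm long, its middle at the spot; a steel lip 8 mm wide runs along each side, 8 mm above the belt, the lips 134 mm apart. The belt does not move.
- left_bottle: White bottle with blue cap, same size as the fallen one, standing loose in the lane about 230 mm from the spot on its +y side; standing on its base; origin at the centre of its underside; z up.
- right_bottle: White bottle with blue cap, same size as the fallen one, standing loose in the lane about 175 mm from the spot on its -y side; standing on its base; origin at the centre of its underside; z up.
- selector_grip (a point): Grip point of the selector knob, on its turning axis, 102 mm above the table and 12 mm below the top of its grip bar. The knob is black on top of the fixed white-and-grey control unit (160 x 160 mm, top 70 mm above the table): a bar 60 mm long, 16 mm thick and 36 mm high on a disc 66 mm across and 8 mm thick. x points along the bar to its white-pointer end, y across the bar, z up.
- selector (a joint): Selector angle in rad, growing clockwise seen from above. It clicks into four spring detents: red mark 0, yellow 0.72, green 1.44, blue 2.16; end stops just beyond red and blue. It starts at red or yellow. Between marks it resists with up to about 0.15 N m, then snaps to the nearest mark when let go. The marks are 18 mm coloured discs 57 mm from the axis.
- jar: Amber jar, 64 mm across, 85 mm tall, on the table beyond the control unit; standing on its base; origin at the centre of its underside; z up.
- beaker: White beaker, 72 mm across, 95 mm tall, on the table beyond the lane; standing on its base; origin at the centre of its underside; z up.
Not all that is in view belongs to the job. Leave any orange or pink look-alike of the part that bears selector_grip alone.

How it is judged:
By the outcome, as a careful person would: the job done as asked, in the order asked, and still so for the second after the job is handed in, with the robot touching nothing.
It also fails if it takes over 58 s, if anything falls off the work surface, if the arm or the gripper's body presses on something with over 40 N, if the wrist force passes 120 N, or if a joint passes its speed limit or range.

## Working session

There is one attempt and no reset: what is moved stays moved. The work goes in short steps, Python scripts to look and compute and a tool call to move; the robot and the scene stay as the last step left them, time stands still between calls to the robot, and variables do not carry over. Pictures are saved under pics/ and viewed, at most 10 in all, crops included, and the job is handed in when it is done.

Besides the shell and the picture viewer there is one more tool, called after "Call:" as name(argument=value, ...) on one line, values as JSON. apply_moves: Moves the arm, as the interface text tells. Its arguments: {"type":"object","properties":{"commands":{"type":"array"}},"required":["commands"]}

```bash
mkdir -p pics
cat > h.py <<'E'
from plant import ctrl
import numpy as np, cv2
def ray(p,uv):
    T=np.array(p["T"]); d=np.array([(uv[0]-p["cx"])/p["fx"],-(uv[1]-p["cy"])/p["fy"],-1.])
    return T[:3,3],T[:3,:3]@d
def at(p,uv,z):
    o,d=ray(p,uv); return np.round(o+d*(z-o[2])/d[2],4)
def save(p,n,box=None,s=1):
    im=p["img"][:,:,::-1]
    if box: im=im[box[1]:box[3],box[0]:box[2]]
    cv2.imwrite("pics/"+n,cv2.resize(im,None,fx=s,fy=s,interpolation=cv2.INTER_CUBIC))
E
python3 - <<'E'
from h import *
print(ctrl.nose_length,ctrl.get_obs())
Z=dict(fallen_center=.057,spot=.036,left_bottle=.036,right_bottle=.036,selector_grip=.102,jar=0,beaker=0)
for n in("scene","top"):
    p=ctrl.snapshot(n);save(p,n+"0.png");print(n,{k:v for k,v in p.items() if k not in("img",)})
    for t,z in Z.items():
        for r in ctrl.spot_point(p,t)[:3]: print(t,r["at"],round(r["score"],2),at(p,r["at"],z))
E
```

```text
0.017 {'clock': 0.0, 'joint_pos': array([ 9.36265181e+01,  2.05896524e+01,  6.35470186e-01, -1.89327382e-02,
       -7.01371568e+01, -1.65063546e+01]), 'qvel': array([-0.01258827, -0.06933454,  0.01050372,  0.13357389,  0.04772878,
       -0.01484091]), 'tau': array([-2.90268881e-04, -5.82716775e+01,  2.93048126e+01,  6.99684799e+00,
        6.86174812e-03, -1.63386785e-04]), 'tool_pos': array([0.15039624, 0.65756687, 0.24265942]), 'orientation': array([ 1.79907368e+02, -8.88896902e-03, -1.28862763e+01]), 'force': array([-0.21081668,  0.05040837,  0.20427682]), 'moment': array([-0.00089228, -0.00077395,  0.03198537]), 'gripper_force': 0.0, 'opening': 0.08779508005220629}
scene {'fx': 434.88429207021716, 'fy': 434.88429207021716, 'cx': 310.4743064967402, 'cy': 230.53973534703118, 'T': array([[-2.55853256e-02, -7.77762198e-01,  6.28037702e-01,
         1.19104903e+00],
       [ 9.99672610e-01, -2.00652132e-02,  1.58764114e-02,
         7.44771369e-02],
       [ 2.53637774e-04,  6.28238292e-01,  7.78020941e-01,
         9.44354143e-01],
       [ 0.00000000e+00,  0.00000000e+00,  0.00000
[... 805 characters left out ...]
386631],
       [-0.99991469, -0.01272187,  0.00296048,  0.05904514],
       [ 0.00181448,  0.08916536,  0.99601518,  1.18478511],
       [ 0.        ,  0.        ,  0.        ,  1.        ]]), 'shot': 2}
fallen_center [390.6, 246.6] 0.74 [ 0.5421 -0.0976  0.057 ]
spot [385.0, 235.3] 0.91 [ 0.5706 -0.0881  0.036 ]
left_bottle [288.8, 223.6] 0.96 [0.601  0.1364 0.036 ]
right_bottle [458.9, 243.7] 0.76 [ 0.5487 -0.26    0.036 ]
selector_grip [291.1, 121.0] 0.75 [0.8244 0.1253 0.102 ]
selector_grip [147.8, 392.5] 0.65 [0.2316 0.4359 0.102 ]
selector_grip [185.3, 269.4] 0.55 [0.4939 0.3589 0.102 ]
jar [223.9, 189.7] 0.91 [0.6909 0.2958 0.    ]
beaker [385.4, 159.9] 0.59 [ 0.7598 -0.0981  0.    ]
```

View pics/top0.png

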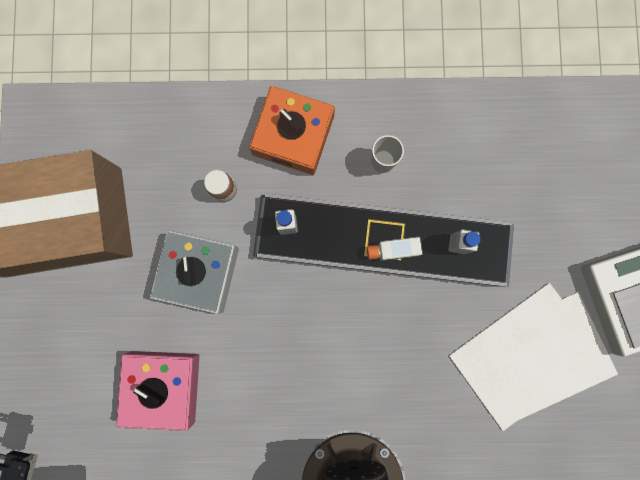

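View pics/scene0.png

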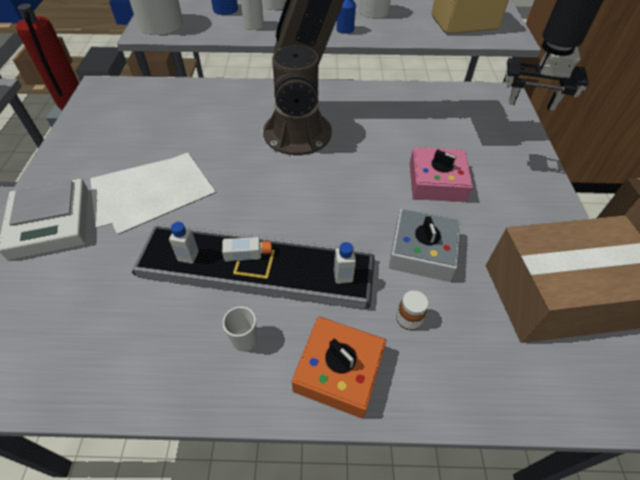

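Candidates for the selector's unit in the top view are grey (190,270), orange (291,125) and pink (152,393). The described unit is white-and-grey, so I choose (190,270). The fallen bottle has its orange cap at (374,252) and its body at about (400,248). The yellow square is around (385,240).

Run:
```python
from h import *
for n,box,lane in(("top",(355,205,435,270),(255,190,520,295)),("scene",(200,225,300,290),(130,225,380,305))):
    p=ctrl.snapshot(n);im=p["img"];hsv=cv2.cvtColor(im,cv2.COLOR_RGB2HSV)
    def mask(lo,hi,b):
        m=np.zeros(im.shape[:2],np.uint8);x0,y0,x1,y1=b
        m[y0:y1,x0:x1]=cv2.inRange(hsv,lo,hi)[y0:y1,x0:x1];return m
    for nm,lo,hi,z in(("cap",(3,150,80),(15,255,255),.057),("yel",(20,120,100),(32,255,255),.036),("body",(0,0,130),(179,60,255),.06)):
        pts=cv2.findNonZero(mask(lo,hi,box)).reshape(-1,2).astype(float)
        w=np.array([at(p,q,z)[:2] for q in pts]);r=cv2.minAreaRect(w.astype(np.float32)*1000)
        print(n,nm,len(w),w.mean(0).round(4),w.min(0),w.max(0),np.round(r[0],1),np.round(r[1],1),round(r[2],1))
    m=mask((0,0,0),(179,255,45),lane);pts=cv2.findNonZero(cv2.morphologyEx(m,cv2.MORPH_OPEN,np.ones((5,5))))
    w=np.array([at(p,q,.036)[:2] for q in pts.reshape(-1,2)])
    r=cv2.minAreaRect(w.astype(np.float32)*1000);print("lane",np.round(r[0]),np.round(r[1]),r[2])
    if n=="top":
        a=cv2.resize(im[160:320,130:250],(480,640));a=a[20:620];b=cv2.resize(im[205:270,355:435],(320,260))
        c=np.zeros((600,800,3),np.uint8);c[:,:480]=a;c[:260,480:]=b
        cv2.imwrite("pics/crop1.png",c[:,:,::-1])
```

```text
top cap 132 [ 0.5305 -0.0566] [ 0.5164 -0.0684] [ 0.5462 -0.0435] [530.5 -56.6] [29.7 23.3] 7.1
top yel 215 [ 0.5828 -0.0798] [ 0.5147 -0.1332] [ 0.6094 -0.0381] [562.2 -85.7] [86.5 85.7] 82.3
top body 1362 [ 0.572  -0.1191] [ 0.4907 -0.1994] [ 0.6389 -0.015 ] [ 564.2 -107.2] [182.6 147.3] 89.3
lane [568. -17.] [437.  98.] 77.43841552734375
scene cap 103 [ 0.531  -0.0543] [ 0.5152 -0.0671] [ 0.5474 -0.0419] [531.2 -54.1] [33.1 23. ] 5.4
scene yel 199 [ 0.5883 -0.0825] [ 0.5284 -0.1341] [ 0.6087 -0.0397] [564.8 -85.9] [88.8 83.2] 82.9
scene body 1858 [ 0.5056 -0.0921] [ 0.4592 -0.2357] [0.661 0.028] [ 560.5 -102.1] [196.  262.3] 1.5
lane [560. -79.] [585. 125.] 82.3970718383789
```

View pics/crop1.png

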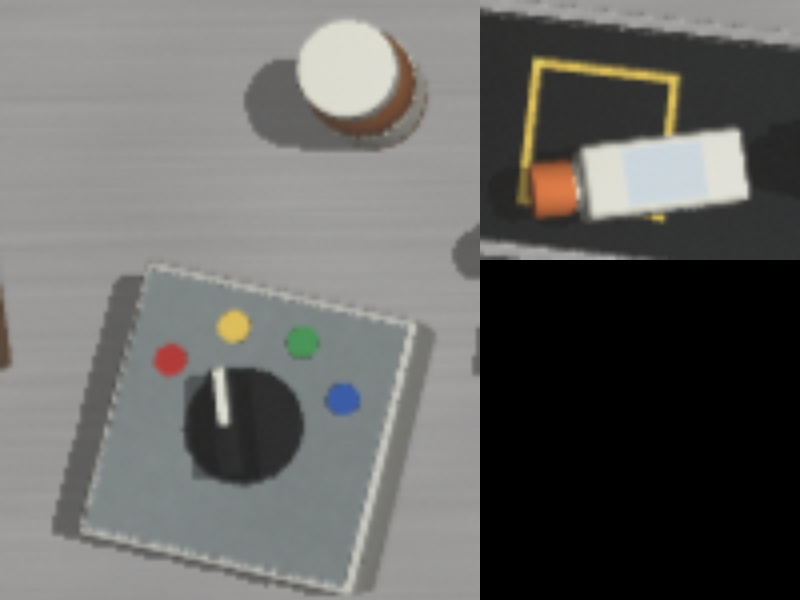

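Close up, the grey unit's pointer stands at the yellow mark, so it needs about 0.72 rad clockwise. The bottle's cap end is near (0.529, -0.042), with its axis about 7° off y. I'll grip just the cap end so the bottle can swing upright when lifted.

Call:
apply_moves(commands=[[[37.9,-69.8,-4.4],-1.227,0],[[37.9,-69.8,-4.4],-1.227,0],[[37.9,-69.8,-4.4],-1.227,0],[[37.9,-69.8,-4.4],-1.227,0],[[37.9,-69.8,-4.4],-1.227,0],[[37.9,-69.8,-4.4],-1.227,0],[[37.9,-69.8,-4.4],-1.227,0],[[37.9,-69.8,-4.4],-1.227,0],[[37.9,-69.8,-4.4],-1.227,0],[[37.9,-69.8,-4.4],-1.227,0],[[37.9,-69.8,-4.4],-1.227,0],[[37.9,-69.8,-4.4],-1.227,0],[[37.9,-69.8,-4.4],-1.227,0],[[37.9,-69.8,-4.4],-1.227,0],[[37.9,-69.8,-4.4],-1.227,0],[[37.9,-69.8,-4.4],-1.227,0],[[37.9,-69.8,-4.4],-1.227,0],[[37.9,-69.8,-4.4],-1.227,0],[[37.9,-69.8,-4.4],-1.227,0],[[37.9,-69.8,-4.4],-1.227,0]])

```text
clock: 2.57
tool_pos: [0.5314, -0.0449, 0.1989]
orientation: [180.0, -0.1, -83.4]
force: [1.2, 0.4, 0.6]
opening: 0.0876
gripper_force: 0.0
```

Call:
apply_moves(commands=[[[0,0,-4],0,0],[[0,0,-8],0,0],[[0,0,-11],0,0],[[0,0,-11],0,0],[[0,0,-11],0,0],[[0,0,-11],0,0]])

```text
clock: 3.07
tool_pos: [0.5308, -0.0398, 0.0913]
orientation: [-179.9, -0.0, -83.1]
force: [-0.4, 0.4, 1.0]
opening: 0.0879
gripper_force: 0.0
```

Run:
```python
from h import *
print(ctrl.get_obs()["tool_pos"])
p=ctrl.snapshot("scene");save(p,"s1.png",(190,190,310,290),6)
```

```text
[ 0.53076887 -0.039766    0.09129494]
```

View pics/s1.png

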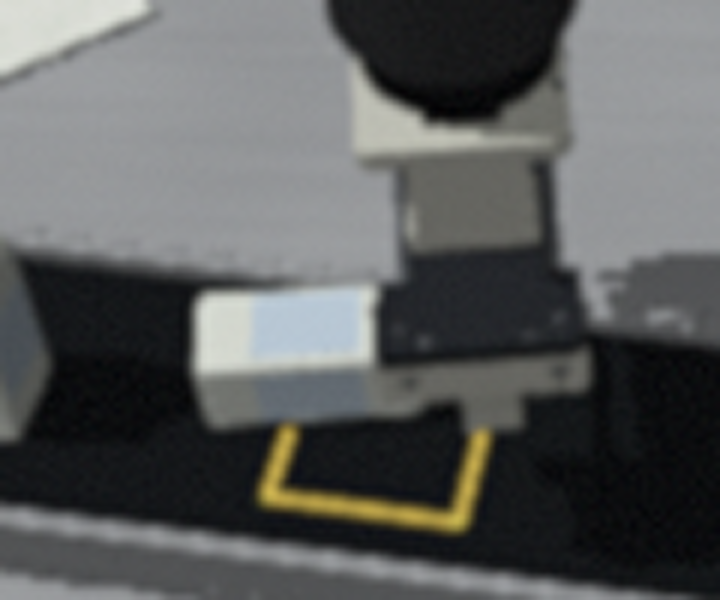

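The picture shows the finger (about (490,415)) above the cap end, with the cap hidden behind the gripper and the bottle body at (290,350). The alignment is as planned, so I descend, close and test.

Call:
apply_moves(commands=[[[0,0,-2],0,0],[[0,0,-2.7],0,0],[[0,0,-2.7],0,0],[[0,0,-2.7],0,0],[[0,0,-2.7],0,1],[[0,0,-2.7],0,1],[[0,0,-2.7],0,1],[[0,0,-2.7],0,1],[[0,0,-2.7],0,1],[[0,0,-2.7],0,1],[[0,0,-2.7],0,1],[[0,0,-2.7],0,1],[[0,0,-2.7],0,1],[[0,0,-2.7],0,1]])

```text
clock: 4.28
tool_pos: [0.5295, -0.04, 0.0625]
orientation: [-180.0, 0.0, -83.2]
force: [0.5, 0.6, -0.5]
opening: 0.0309
gripper_force: 30.0
```

Call:
apply_moves(commands=[[[0,0,1.5],0,1],[[0,0,3],0,1],[[0,0,4.5],0,1],[[0,0,6],0,1],[[0,0,7.5],0,1],[[0,0,9],0,1],[[0,0,10.5],0,1],[[0,0,12],0,1],[[0,0,12],0,1],[[0,0,12],0,1],[[0,0,12],0,1],[[0,0,12],0,1]])

```text
clock: 5.28
tool_pos: [0.5287, -0.0401, 0.1813]
orientation: [179.9, 0.0, -83.2]
force: [0.2, -0.0, -1.4]
opening: 0.0308
gripper_force: 30.0
```

Run:
```python
from h import *
print(ctrl.get_obs()["tool_pos"])
p=ctrl.snapshot("scene");save(p,"s2.png",(150,150,350,310),4)
```

```text
[ 0.52871993 -0.04009441  0.18134235]
```

View pics/s2.png

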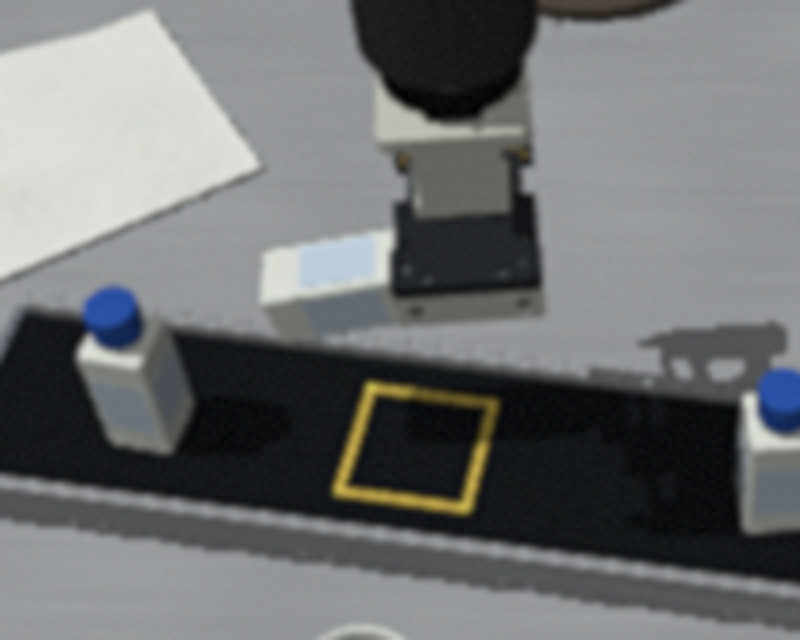

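The bottle came up still nearly horizontal, with its body at (330,270), so the full grip is too tight to let it swing. I'll move over the square, line up with the lane, and ease the closure in small steps.

Call:
apply_moves(commands=[[[1,-1,0],-0.08,1],[[2.5,-2.5,-1],-0.16,1],[[3.5,-4.0,-1.5],-0.25,1],[[3.5,-4.0,-1.5],-0.25,1],[[3.5,-4.0,-1.5],-0.25,1],[[3.5,-4.0,-1.5],-0.25,0.66],[[3.5,-4.0,-1.5],-0.25,0.66]])

```text
clock: 5.92
tool_pos: [0.5641, -0.0797, 0.1675]
orientation: [180.0, -0.0, -97.4]
force: [0.2, -0.0, -1.3]
opening: 0.0307
gripper_force: 30.0
```

Call:
apply_moves(commands=[[[0,0,0],0,0.65],[[0,0,0],0,0.65]])

```text
clock: 6.08
tool_pos: [0.5644, -0.0796, 0.168]
orientation: [-180.0, 0.0, -97.4]
force: [0.8, 0.2, -1.0]
opening: 0.0305
gripper_force: 30.0
```

Call:
apply_moves(commands=[[[0,0,0],0,0.647],[[0,0,0],0,0.647]])

```text
clock: 6.25
tool_pos: [0.5645, -0.0798, 0.1679]
orientation: [-180.0, 0.0, -97.5]
force: [-0.9, -0.5, -1.7]
opening: 0.0308
gripper_force: 16.6
```

Call:
apply_moves(commands=[[[0,0,0],0,0.643],[[0,0,0],0,0.643]])

```text
clock: 6.42
tool_pos: [0.5644, -0.0799, 0.1676]
orientation: [180.0, 0.0, -97.5]
force: [-0.6, 0.4, -1.8]
opening: 0.0314
gripper_force: 13.6
```

Call:
apply_moves(commands=[[[0,0,0],0,0.641],[[0,0,0],0,0.641],[[0,0,0],0,0.641]])

```text
clock: 6.67
tool_pos: [0.5645, -0.08, 0.1676]
orientation: [180.0, -0.0, -97.5]
force: [-0.4, -0.8, -1.8]
opening: 0.0317
gripper_force: 9.1
```

Run:
```python
from h import *
o=ctrl.get_obs();print(o["tool_pos"],o["moment"],o["opening"],o["gripper_force"])
p=ctrl.snapshot("scene");save(p,"s3.png",(150,150,350,310),3)
```

```text
[ 0.56447765 -0.0800279   0.16755694] [ 0.0124372  -0.07941245  0.01948462] 0.031746045634751134 9.101365953683853
```

View pics/s3.png

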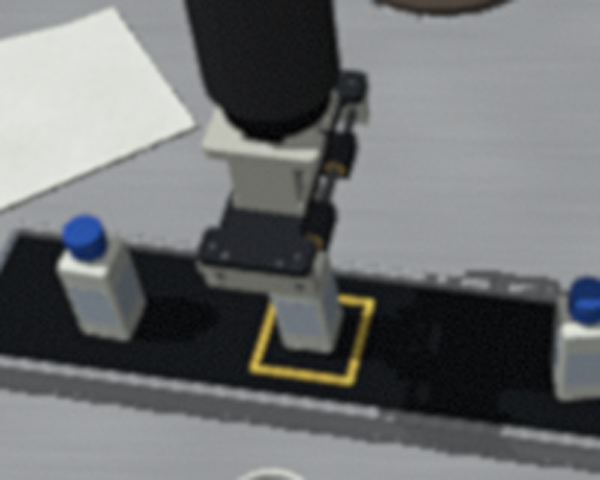

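The picture shows the bottle hanging upright (about (310,310)) over the yellow square, which is centred near (312,338). I lower it gently with the loose grip so the base can level itself.

Call:
apply_moves(commands=[[[0,0,-0.3],0,0.641],[[0,0,-0.6],0,0.641],[[0,0,-0.9],0,0.641],[[0,0,-0.9],0,0.641],[[0,0,-0.9],0,0.641]])

```text
clock: 7.13
tool_pos: [0.5649, -0.08, 0.1589]
orientation: [-179.9, -0.0, -97.5]
force: [-0.8, 0.8, 2.0]
opening: 0.0315
gripper_force: 9.5
```

Call:
apply_moves(commands=[[[0,0,-0.1],0,0.641],[[0,0,-0.2],0,0.641],[[0,0,-0.2],0,0.641]])

```text
clock: 7.38
tool_pos: [0.566, -0.08, 0.1586]
orientation: [-179.8, 0.0, -97.5]
force: [-1.9, 1.5, 12.5]
opening: 0.0312
gripper_force: 9.9
```

Call:
apply_moves(commands=[[[0,0,-0.1],0,0.641],[[0,0,-0.2],0,0.641],[[0,0,-0.2],0,0.641]])

```text
clock: 7.63
tool_pos: [0.5662, -0.0799, 0.1571]
orientation: [-179.7, 0.0, -97.4]
force: [-1.9, 2.1, 15.9]
opening: 0.0315
gripper_force: 10.8
```

Run:
```python
from h import *
p=ctrl.snapshot("scene");save(p,"s4.png",(210,205,310,285),8)
o=ctrl.get_obs();print(o["force"],o["moment"],o["tool_pos"])
```

```text
[-2.16536496  2.27268667 15.60674839] [ 9.23224191e-01  9.35427758e-01 -1.14707770e-04] [ 0.5662187  -0.07991835  0.15709212]
```

View pics/s4.png

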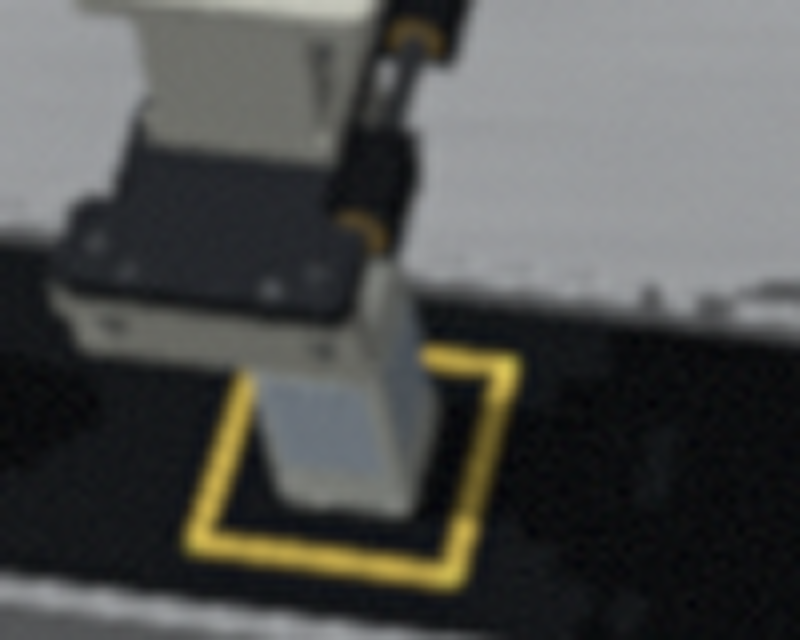

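The picture shows the bottle standing upright with its base at (350,500), inside the square on all sides. I unload the grip, open and rise.

Call:
apply_moves(commands=[[[0,0,0.1],0,0.641],[[0,0,0.2],0,0.641],[[0,0,0.2],0,0.62],[[0,0,0.2],0,0.58],[[0,0,0.2],0,0.5],[[0,0,0.2],0,0.3],[[0,0,0.2],0,0.1],[[0,0,0.2],0,0.1],[[0,0,0.2],0,0.1],[[0,0,1.5],0,0.1],[[0,0,4],0,0.1],[[0,0,7],0,0.1],[[0,0,9],0,0.1]])

```text
clock: 8.77
tool_pos: [0.565, -0.0802, 0.247]
orientation: [-179.9, -0.0, -97.5]
force: [1.9, 0.1, 0.2]
opening: 0.0781
gripper_force: 0.0
```

Run:
```python
from h import *
for n in("scene","top"):
    p=ctrl.snapshot(n)
    for t,z in dict(fallen_center=.096,left_bottle=.036,right_bottle=.036,selector_grip=.102).items():
        for r in ctrl.spot_point(p,t)[:3]: print(n,t,r["at"],round(r["score"],2),at(p,r["at"],z))
    hsv=cv2.cvtColor(p["img"],cv2.COLOR_RGB2HSV)
    b=(145,225,240,315) if n=="top" else (385,205,465,280)
    sub=hsv[b[1]:b[3],b[0]:b[2]]
    for c,lo,hi in(("r",(0,120,80),(6,255,255)),("y",(18,100,80),(34,255,255)),("g",(45,80,50),(80,255,255)),("b",(105,110,60),(125,255,255)),("red2",(170,120,80),(179,255,255))):
        q=cv2.findNonZero(cv2.inRange(sub,lo,hi))
        if q is not None: m=q.reshape(-1,2).mean(0)+[b[0],b[1]];print(c,len(q),m,at(p,m,.07))
    # white pointer
    q=cv2.findNonZero(cv2.inRange(sub,(0,0,200),(179,45,255)))
    if q is not None:
        w=np.array([at(p,x+[b[0],b[1]],.114)[:2] for x in q.reshape(-1,2)]);print(len(w),np.round(w,3).tolist() if len(w)<40 else w.mean(0))
    if n=="scene": a=cv2.resize(p["img"][190:310,190:310],(400,400));
    else: a2=cv2.resize(p["img"][225:315,145:235],(400,400))
cv2.imwrite("pics/c2.png",np.hstack([a,a2])[:,:,::-1])
```

```text
scene fallen_center [252.9, 247.6] 0.59 [ 0.5631 -0.0813  0.096 ]
scene left_bottle [342.1, 273.4] 0.72 [0.5927 0.1381 0.036 ]
scene right_bottle [187.6, 254.5] 0.55 [ 0.5451 -0.2577  0.036 ]
scene selector_grip [430.5, 227.7] 0.75 [0.4942 0.3574 0.102 ]
scene selector_grip [444.0, 158.7] 0.61 [0.236 0.434 0.102]
r 26 [446.34615385 247.11538462] [0.5299 0.3986 0.07  ]
y 33 [433.24242424 252.6969697 ] [0.5481 0.3631 0.07  ]
g 34 [417.  249.5] [0.5392 0.324  0.07  ]
b 27 [406.18518519 239.03703704] [0.5067 0.3008 0.07  ]
top fallen_center [386.3, 232.6] 0.39 [ 0.5699 -0.0834  0.096 ]
top right_bottle [458.7, 244.8] 0.68 [ 0.5461 -0.2594  0.036 ]
top selector_grip [290.6, 120.9] 0.81 [0.8246 0.1264 0.102 ]
top selector_grip [187.5, 269.1] 0.65 [0.4945 0.3541 0.102 ]
top selector_grip [387.5, 157.6] 0.64 [ 0.7377 -0.0894  0.102 ]
r 43 [172.02325581 254.58139535] [0.5292 0.3981 0.07  ]
y 48 [187.89583333 246.16666667] [0.5478 0.3625 0.07  ]
g 46 [205.2173913  250.04347826] [0.5385 0.3233 0.07  ]
b 45 [215.37777778 264.26666667] [0.506  0.3002 0.07  ]
86 [0.44524186 0.27958372]
```

View pics/c2.png

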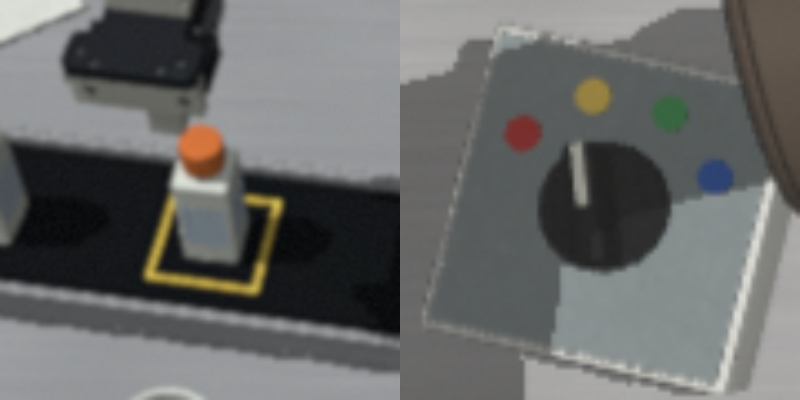

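The left half shows the bottle standing upright, cap at (202,150), inside the square and released. The right half shows the knob's pointer at the yellow mark. A circle through the four marks gives the axis at (0.4916, 0.3556) and the bar at 7.3°. Going above the knob.

Call:
apply_moves(commands=[[[-7.2,43.5,0],1.829,0.1],[[-7.2,43.5,0],1.829,0.1],[[-7.2,43.5,0],1.829,0.1],[[-7.2,43.5,0],1.829,0.1],[[-7.2,43.5,0],1.829,0.3],[[-7.2,43.5,0],1.829,0.4],[[-7.2,43.5,0],1.829,0.4],[[-7.2,43.5,0],1.829,0.4],[[-7.2,43.5,0],1.829,0.4],[[-7.2,43.5,0],1.829,0.4],[[-7.2,43.5,0],1.829,0.4],[[-7.2,43.5,0],1.829,0.4],[[-7.2,43.5,0],1.829,0.4],[[-7.2,43.5,0],1.829,0.4],[[-7.2,43.5,0],1.829,0.4],[[-7.2,43.5,0],1.829,0.4],[[-7.2,43.5,-4],1.829,0.4],[[-7.2,43.5,-8],1.829,0.4],[[-7.2,43.5,-8],1.829,0.4],[[-7.2,43.5,-8],1.829,0.4]])

```text
clock: 10.93
tool_pos: [0.4918, 0.3538, 0.1631]
orientation: [179.8, 0.2, 7.2]
force: [-0.3, -0.3, 1.1]
opening: 0.0524
gripper_force: 0.0
```

Call:
apply_moves(commands=[[[0,0.1,-2],0,0.4],[[0,0.1,-4],0,0.4],[[0,0.1,-5.5],0,0.4],[[0,0.1,-6.3],0,0.4],[[0,0.1,-6.3],0,0.4],[[0,0.1,-6.3],0,0.4],[[0,0.1,-6.3],0,1],[[0,0.1,-6.3],0,1],[[0,0.1,-6.3],0,1],[[0,0.1,-6.3],0,1],[[0,0.1,-6.3],0,1],[[0,0.1,-6.3],0,1]])

```text
clock: 11.93
tool_pos: [0.4925, 0.356, 0.1018]
orientation: [-180.0, -0.0, 7.3]
force: [-1.1, 0.3, 0.2]
opening: 0.0182
gripper_force: 1.6
```

Call:
apply_moves(commands=[[[0,0,0],0,1],[[0,0,0],0,1],[[0,0,0],-0.09,1],[[0,0,0],-0.18,1],[[0,0,0],-0.27,1],[[0,0,0],-0.36,1],[[0,0,0],-0.45,1],[[0,0,0],-0.54,1],[[0,0,0],-0.63,1],[[0,0,0],-0.72,1],[[0,0,0],-0.72,1],[[0,0,0],-0.72,1],[[0,0,0],-0.72,1]])

```text
clock: 13.02
tool_pos: [0.4925, 0.3576, 0.1018]
orientation: [-179.9, 0.0, -33.9]
force: [-4.1, 7.0, 0.3]
opening: 0.016
gripper_force: 30.0
```

Call:
apply_moves(commands=[[[0,0,0],0,0.6],[[0,0,0],0,0.4],[[0,0,0],0,0.4],[[0,0,0],0,0.4],[[0,0,0],0,0.4],[[0,0,2],0,0.4],[[0,0,5],0,0.4],[[0,0,9],0,0.4],[[0,0,13],0,0.4],[[-4,4,14],0,0.4],[[-8,8,14],0,0.4],[[-12,12,14],0,0.4],[[-15,15,14],0,0.4],[[-15,15,14],0,0.4],[[-15,15,14],0,0.4],[[-15,15,14],0,0.4]])

```text
clock: 14.35
tool_pos: [0.3406, 0.5076, 0.2413]
orientation: [180.0, -0.0, -33.8]
force: [0.4, -1.0, 1.1]
opening: 0.0527
gripper_force: 0.0
```

Run:
```python
from h import *
p=ctrl.snapshot("scene");q=ctrl.snapshot("top")
a=cv2.resize(p["img"][190:290,130:480],(800,229));b=cv2.resize(q["img"][160:320,140:460],(740,370));c=np.zeros((600,800,3),np.uint8)
c[:229]=a;c[229:599,:740]=b
cv2.imwrite("pics/end.png",c[:,:,::-1])
```

```text
(no output)
```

View pics/end.png

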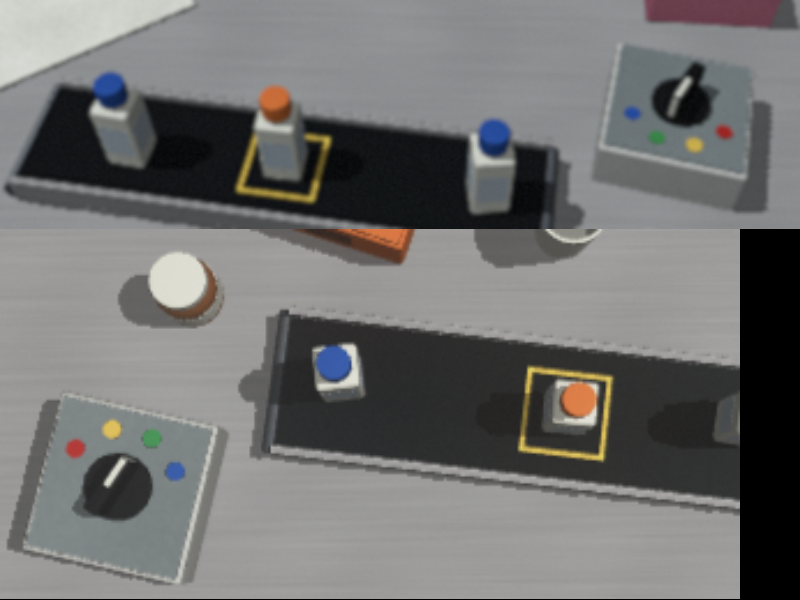

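The final picture shows the bottle upright inside the square (orange cap at (578,400)). The pointer at (117,472) aims at the green mark, and the left and right bottles and the jar are undisturbed. Handing in.

```bash
python3 -c "
from plant import ctrl
print(ctrl.close_job())"
```

```text
the job is handed in; nothing more can be done
None
```

The bottle stands upright, cap up, released inside the yellow square; the selector pointer was then turned to the green mark and the job was handed in at about 14.5 s, with no other objects seen disturbed.

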